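# Hold the spring punch on the red dot of a printing block

## Task

Take the orange-handled spring punch out of the tool stand and hold it with its brass tip on the centre of the red dot of the sloping printing block, square to the block's face, pressed down gently until the spring nose is about half way in. Finish while still holding it there, steady, ready for the mallet tap; never bear down hard on the block, and leave the gouge, mallet, stamp and jar where they are.

Things in the scene. Friction and masses are not known exactly. Their poses are not given: they have to be found in the camera images.
- punch: Loose spring punch, about 160 g, upright in one of the stand's holes. Orange round handle 24 mm thick, 90 mm long, black band near its top; below it a steel shank 14 mm thick, 35 mm long; then a brass nose 8 mm thick. Origin on the axis at the handle's underside, which rests on the stand's top, 75 mm above the table. z runs up the handle: top at z = +90 mm, tip at z = -60 mm.
- nose (a joint): How far the brass spring nose is pushed up into the shank, in m: 0 fully out (25 mm of brass showing), 0.014 fully in (11 mm showing). Stiffness 500 N/m with a little preload: about 1.5 N starts it moving, 5 N pushes it half way (0.007), 8.5 N all the way, after which it is rigid.
- nose_tip (a point): The very tip of the brass nose, on the punch's axis; moves with the nose.
- block: Fixed wooden printing block 220 x 260 x 40 mm, its face covered with cream paper with small dark motifs, on a sloping rest. Origin at the face's centre, 85 mm above the table; z is the face's outward normal, 15 degrees from vertical; x points up the slope along the 220 mm side (low edge nearer the robot), y is level along the 260 mm side.
- mark: The red dot, a flat disc 24 mm in diameter with a small white centre, on the paper face; origin at its centre, level with the face; axes as the block's. It lies at different places on the paper.
- stand: Fixed light-wood tool stand 75 x 160 x 75 mm high, with two vertical through holes 17.5 mm in diameter at y = +45 and -45 mm of its own frame. Origin at the centre of its underside, y along its 160 mm side.
- gouge: Loose gouge with a dark turned wooden handle 26 mm thick at most and 85 mm tall, upright in the other hole of the stand; origin at the underside of its handle. Leave alone.
- mallet: Loose dark wooden mallet lying on the table beyond the stand, 220 mm long along its own y (30 mm past its middle the 100 mm long, 64 mm thick head begins), origin under its middle. Leave alone.
- stamp: Loose carved hand stamp, 70 x 70 x 30 mm with a turned knob to 66 mm height, origin under its centre. Leave alone.
- jar: Loose amber glass jar with blue cap, 60 mm in diameter, 80 mm tall, origin under its centre. Leave alone.
Mind the look-alikes: they are no part of the job. Of the things shaped like the punch, the orange one is meant.

How it is judged:
By the outcome, as a careful person would: the job done as asked, in the order asked, and still so for the second after the job is handed in, while the arm keeps its last pose, push and grip.
It also fails if it takes over 42 s, if anything falls off the work surface, if the arm or the gripper's body presses on something with over 40 N, if the wrist force passes 120 N, or if a joint passes its speed limit or range.

## Robot

A 6-joint arm with a two-finger parallel gripper is mounted at the origin on the work surface. World frame = base frame: x ahead of the robot, y to its left, z up, the work surface at z = 0. Lengths are in m, angles in rad, forces in N, time in s.
With the tool pointing down it reaches from about 0.375 to 0.975 m from the base axis. Payload 3.8 kg.
Tool frame: the origin (TCP) lies at the very end of the fingers, on their centre line; the grasp point (between the pads) lies 19 mm behind it; z points along the fingers, y is the line along which they close (so a half turn about z gives the same grasp; the last joint's range is limited). The gripper opens to 85 mm and grips with 20 to 120 N. Pads are 22 mm wide; open, the fingers measure 114 mm over their backs; the gripper's body (76 mm by 85 mm) begins 54 mm behind the grasp point. The pads swing forward as they close: fully open they stand 13 mm farther back than shut.
Start: joints at [-1.279, 0.264, 1.604, -0, 1.274, -0.037], TCP at [0.218, -0.639, 0.231] pointing down, gripper open.
Joint ranges: [-2.63, 2.63], [-0.94, 2.18], [0.31, 2.57], [-1.31, 4.45], [0, 2.66], [-2.55, 2.55]. Speed limits (rad/s): [2.57, 2.57, 3.14, 3.14, 3.14, 3.14].

## Interface

Orientations are given as a rotation vector (axis times angle).
In Python, from workcell import bot gives the robot as it stands.
- The arm moves only by the shell command python3 -m creep 'ROWS' [FORCE]. ROWS is JSON, a list of rows, each a list of 5 numbers: the shift along the tool's x, y, z in units of 0.05 m (1.0 is 0.05 m), then the turn about the tool's z in units of 0.1 rad (1.0 is 0.1 rad), then the opening, from 0 (shut) to 1 (fully open). In form: [[tx, ty, tz, spin, hand], ...]. A call has 1 to 20 rows; each row shifts and turns the commanded pose from where the row before left it, along the tool's axes as they then stand; what a row does not reach is not made up. A row lasts 1/8 s, in which the tool goes at most 62.5 mm and 10.7 degrees, less where a joint would pass 70% of its speed; a pose out of reach is approached as far as the arm can. A call with a number of a shift or a turn outside -1 to 1 is refused whole. A call with a gripper value outside its range is refused whole. The fingers move at their own pace and stop on an object; FORCE is the grip in N (left out, the last holds). Time passes only in rows, so rows that do not move let the fingers close. It gives the time, the measured TCP pose, the force, the opening and the grip force at its end, in the units of the state.
- bot.read_state(): the state, without advancing time (a new reading comes with each control period).
- bot.read_camera(name): name is "scene" or "top" or "wrist"; returns a dict with "pixels" (384x512x3 uint8, red, green, blue), "vfov" (degrees; the focal length in pixels is half the picture's height over the tangent of half this angle, whatever the lens; pixels are square), "cx", "cy" (the principal point, pixels), "dist_coeffs" ([k1, k2, p1, p2, k3] as OpenCV has them; the pictures are not rectified), "world_to_cam" (4x4, takes a point from world to camera coordinates). Camera axes: x right, y down, z forward; pixel columns grow to the right and rows downward; lengths in m; the calibration is good to about 2 mm. A picture is of the moment at which its call begins. There is no depth.
- bot.finish_job(): hands the job in; it is judged then, once.
Trained networks look in a picture, given as the dict that the camera call returned (one of the last four; its "shot" number tells which), for a name from the list of things; names that differ only in an ending like _2 or _b are one class to them, and where a whole thing is asked for, a point or a joint stands for the part that bears it (a point fixed in the world has none). Each returns a list of dicts, best first, with "score" (0 to 1); they miss things now and then, are a little off and sometimes report something else, mostly with a low value. They report only what shows in the picture. A call takes as long as a camera call. They do not tell look-alikes from the thing itself.
- bot.look_for(target, picture): "bbox" ([left, top, right, bottom] in pixels, round what is visible of it).
- bot.regions_of(target, picture): "mask" (384x512 bool, what is visible of it) and "bbox" ([left, top, right, bottom] in pixels, round what is visible of it).
The state is a dict: "time": time; "q": joint angles; "joint_vel": joint speeds; "joint_torque": joint torques, N m; "tool_pos": TCP position; "tcp_rot": TCP orientation; "wrist_force": force on the tool from outside, world axes, zero at the start; "torque": the same for the moment, N m; "width": opening from 0.0 (shut) to 1.0 (fully open); "grip_force": force on a finger pad.
Only numpy, scipy, OpenCV 4.12 (cv2) and the standard library are available. Lean on these libraries where they do the work, as an engineer would, in place of code of your own. Each camera call takes 0.05 s, during which the arm holds its last target. There are 200 camera calls.

## Working session

There is one attempt and no reset: what is moved stays moved. The work goes in short steps, Python scripts to look and compute and a shell command to move; the robot and the scene stay as the last step left them, time stands still between calls to the robot, and variables do not carry over. Pictures are saved under pics/ and viewed, at most 10 in all, crops included, and the job is handed in when it is done.

```bash
mkdir -p pics; ls; python3 - <<'E'
from workcell import bot
import cv2,numpy as np
s=bot.read_state();print({k:np.round(v,3) for k,v in s.items()})
ims=[]
for n in ("scene","top"):
    p=bot.read_camera(n);ims.append(p["pixels"][...,::-1])
    print(n,p["vfov"],p["cx"],p["cy"],p["dist_coeffs"],np.round(p["world_to_cam"],4).tolist())
    for t in ("punch","mark","gouge","stand","block","stamp","jar","mallet"):
        print(t,[(np.round(d["bbox"]).tolist(),round(d["score"],2)) for d in bot.look_for(t,p)][:4])
    cv2.imwrite(f"pics/{n}.png",ims[-1])
E
```

```text
pics
{'time': np.float64(0.0), 'q': array([-1.279,  0.265,  1.605,  0.   ,  1.274, -0.037]), 'joint_vel': array([ 0.   ,  0.002, -0.001,  0.   , -0.001, -0.   ]), 'joint_torque': array([ 0.0000e+00, -5.1511e+01, -3.6732e+01, -0.0000e+00,  1.3000e-02,
       -0.0000e+00]), 'tool_pos': array([ 0.218, -0.638,  0.23 ]), 'tcp_rot': array([-3.097, -0.514,  0.   ]), 'wrist_force': array([ 1.126,  0.28 , -0.919]), 'torque': array([-0.018, -0.01 , -0.027]), 'grip_force': np.float64(0.0), 'width': np.float64(1.002)}
scene 55.83189433804499 259.1702288216161 194.53395732056282 [-0.03706543  0.          0.          0.          0.        ] [[-0.3896, 0.9208, 0.0164, 0.1942], [0.631, 0.2798, -0.7235, -0.319], [-0.6708, -0.2716, -0.6901, 1.4681], [0.0, 0.0, 0.0, 1.0]]
punch [([381.0, 205.0, 400.0, 246.0], 0.83), ([398.0, 182.0, 415.0, 219.0], 0.59), ([366.0, 174.0, 379.0, 202.0], 0.56)]
mark []
gouge [([336.0, 161.0, 346.0, 190.0], 0.45)]
stand [([318.0, 175.0, 382.0, 231.0], 0.7)]
block [([157.0, 146.0, 270.0, 224.0], 0.63)]
stamp [([411.0, 241.0, 448.0, 275.0], 0.74)]
jar []
mallet [([270.0, 252.0, 361.0, 301.0], 0.97)]
top 43.794609422659754 258.44384878922693 197.4696578708756 [-0.05403791  0.          0.          0.          0.        ] [[0.0009, -0.9998, 0.0203, 0.0153], [-0.9931, -0.0033, -0.1173, 0.5583], [0.1174, -0.02, -0.9929, 1.7047], [0.0, 0.0, 0.0, 1.0]]
punch [([263.0, 172.0, 340.0, 240.0], 0.65), ([162.0, 244.0, 172.0, 250.0], 0.54), ([164.0, 214.0, 174.0, 222.0], 0.49), ([136.0, 219.0, 149.0, 226.0], 0.46)]
mark []
gouge [([114.0, 186.0, 135.0, 214.0], 0.51)]
stand [([163.0, 207.0, 208.0, 234.0], 0.71), ([260.0, 177.0, 339.0, 240.0], 0.39)]
block [([165.0, 141.0, 223.0, 160.0], 0.75), ([264.0, 174.0, 340.0, 240.0], 0.66)]
stamp [([113.0, 186.0, 134.0, 213.0], 0.8)]
jar [([373.0, 188.0, 390.0, 208.0], 0.52)]
mallet [([265.0, 173.0, 339.0, 239.0], 0.6), ([164.0, 142.0, 225.0, 160.0], 0.55)]
```

```bash
python3 - <<'E'
import cv2,numpy as np
a=cv2.imread("pics/scene.png");b=cv2.imread("pics/top.png")
A=cv2.resize(a[130:320,140:460],(800,475),interpolation=cv2.INTER_CUBIC)
B=cv2.resize(b[120:270,100:400],(800,400),interpolation=cv2.INTER_CUBIC)
cv2.imwrite("pics/sc.png",A);cv2.imwrite("pics/tc.png",B)
E
```

```text
(no output)
```

View pics/sc.png

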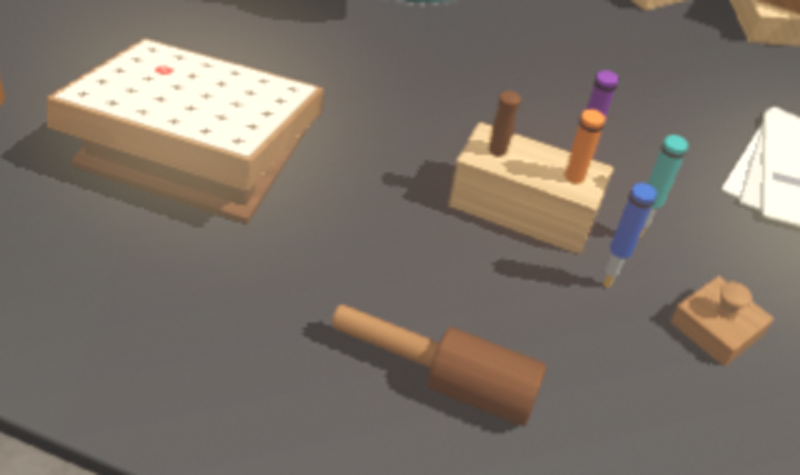

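View pics/tc.png

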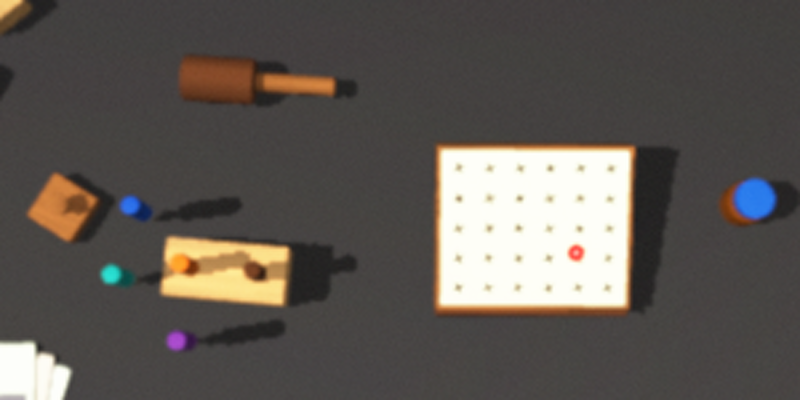

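The scene shows four upright look-alikes (full-image pixels):

| Handle | Scene pixel | Position |
|---|---|---|
| orange | (377,178) | in the stand |
| purple | (382,162) | outside the stand |
| teal | (410,189) | outside the stand |
| blue | (396,208) | outside the stand |

In the top view the orange cap is near (167,218), with the gouge next to it in the stand at (195,221). The red dot is at (316,215). I choose the orange handle and measure next.

```bash
cat > h.py <<'E'
from workcell import bot
import cv2,numpy as np
from scipy.optimize import least_squares
def K(p):
    f=192/np.tan(np.radians(p["vfov"]/2));return np.array([[f,0,p["cx"]],[0,f,p["cy"]],[0,0,1.]])
def proj(p,P):
    W=np.array(p["world_to_cam"]);r=cv2.Rodrigues(W[:3,:3])[0]
    return cv2.projectPoints(np.atleast_2d(P).astype(float),r,W[:3,3],K(p),np.array(p["dist_coeffs"]))[0][:,0]
def ray(p,uv):
    W=np.array(p["world_to_cam"]);n=cv2.undistortPoints(np.array([[uv]],float),K(p),np.array(p["dist_coeffs"]))[0,0]
    d=W[:3,:3].T@np.r_[n,1];return -W[:3,:3].T@W[:3,3],d/np.linalg.norm(d)
def onplane(p,uv,o,n):
    c,d=ray(p,uv);return c+d*(np.dot(np.array(o)-c,n)/np.dot(d,n))
def hsv(p,hlo,hhi,s=120,v=70):
    h=cv2.cvtColor(p["pixels"],cv2.COLOR_RGB2HSV);return cv2.inRange(h,(hlo,s,v),(hhi,255,255))
def tri(ps,uvs):
    f=lambda X:np.concatenate([proj(p,X)[0]-u for p,u in zip(ps,uvs)])
    r=least_squares(f,[.5,0,.1]);return r.x,np.abs(r.fun).max()
def blockR(yaw):
    c,s=np.cos(yaw),np.sin(yaw);t=np.radians(15)
    return np.array([[c,-s,0],[s,c,0],[0,0,1]])@np.array([[np.cos(t),0,-np.sin(t)],[0,1,0],[np.sin(t),0,np.cos(t)]])
E
python3 - <<'E'
from h import *
S=bot.read_camera("scene");T=bot.read_camera("top")
cor=[]
for p,box in((S,(150,140,275,230)),(T,(255,165,345,245))):
    g=p["pixels"].astype(int);l,t,r,b=box
    m=np.zeros(g.shape[:2],np.uint8);m[t:b,l:r]=((g.min(2)>165)[t:b,l:r])*255
    m=cv2.morphologyEx(m,cv2.MORPH_CLOSE,np.ones((7,7)))
    c=max(cv2.findContours(m,0,2)[0],key=cv2.contourArea);h=cv2.convexHull(c)
    for e in np.linspace(1,15,60):
        q=cv2.approxPolyDP(h,e,True)[:,0]
        if len(q)==4:break
    print("quad",q.tolist());cor.append(q.astype(float))
    red=hsv(p,0,6,110,110)|hsv(p,172,180,110,110);k=np.zeros_like(red);k[t:b,l:r]=red[t:b,l:r]
    k=cv2.bitwise_and(k,cv2.erode(m,np.ones((7,7))))
    h=cv2.convexHull(np.argwhere(k)[:,::-1].astype(np.int32));M=cv2.moments(h);print("red",(k>0).sum(),cv2.boundingRect(h));p["red"]=(M["m10"]/M["m00"],M["m01"]/M["m00"])
def corners(v):
    R=blockR(v[2]);return np.array([v[0],v[1],.085])+np.array([[sx*v[3]/2,sy*v[4]/2,0] for sx in(1,-1) for sy in(1,-1)])@R.T
def f(v):
    o=[]
    for p,q in((S,cor[0]),(T,cor[1])):
        u=proj(p,corners(v))
        for a in u:o.append(q[np.argmin(((q-a)**2).sum(1))]-a)
    return np.ravel(o)
r=least_squares(f,[.5,-.1,0,.21,.25]);v=r.x;print("block x y yaw dims",v.round(4),np.abs(r.fun).max())
R=blockR(v[2]);o=np.array([v[0],v[1],.085])
for p in(S,T):
    P=onplane(p,p["red"],o,R[:,2]);print("mark",p["red"],P.round(4),"in block",(R.T@(P-o)).round(4))
print(tri([S,T],[S["red"],T["red"]]))
for n,lo,hi in(("orange",7,15),):
    for p,box in((S,(340,160,390,215)),(T,(155,205,185,230))):
        m=hsv(p,lo,hi,190,120);l,t,rr,b=box;k=np.zeros_like(m);k[t:b,l:rr]=m[t:b,l:rr];print(n,(k>0).sum(),cv2.boundingRect(k));p["o"]=np.argwhere(k).mean(0)[::-1];print(p["o"])
big=[cv2.resize(T["pixels"][200:240,150:214],(400,250),interpolation=0),cv2.resize(S["pixels"][165:215,340:420],(400,250),interpolation=0)]
cv2.imwrite("pics/c1.png",np.hstack(big)[...,::-1])
E
```

```text
quad [[162, 168], [197, 146], [265, 165], [240, 191]]
red 10 (203, 157, 6, 2)
quad [[335, 177], [332, 234], [265, 233], [266, 176]]
red 25 (313, 212, 6, 6)
block x y yaw dims [ 0.5257 -0.1295  0.0006  0.2016  0.2438] 1.646283629988659
mark (205.25925925925924, 157.5185185185185) [ 0.4917 -0.1881  0.0759] in block [-0.0352 -0.0586 -0.    ]
mark (315.6396396396396, 214.36036036036035) [ 0.4935 -0.1853  0.0764] in block [-0.0333 -0.0558  0.    ]
(array([ 0.4938164 , -0.18590441,  0.07798469]), np.float64(0.2286402983146445))
orange 0 (0, 0, 0, 0)
[nan nan]
orange 20 (168, 216, 6, 7)
[170.5  219.35]<stdin>:31: RuntimeWarning: Mean of empty slice.
  ret = um.true_divide(
```

View pics/c1.png

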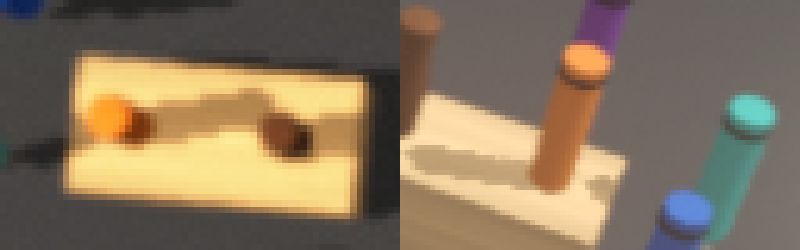

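The crop confirms the orange handle is in the stand's hole. Its cap centre is about (167.1,218.2) in the top view and (376.7,175.9) in the scene view. The dark gouge is in the other hole.

```bash
python3 - <<'E'
from h import *
from scipy.spatial.transform import Rotation as Ro
S=bot.read_camera("scene");T=bot.read_camera("top")
print(tri([S,T],[(376.7,175.9),(167.1,218.2)]))
P=onplane(T,(167.1,218.2),[0,0,.165],[0,0,1]);print(P, onplane(S,(376.7,175.9),[0,0,.165],[0,0,1]))
print("base",onplane(S,(369.8,200.8),[0,0,.075],[0,0,1]))
c=[onplane(T,(150+a/6.25-.5,200+b/6.25-.5),[0,0,.075],[0,0,1]) for a,b in((77,52),(370,72),(357,215),(65,190))];c=np.array(c)
print(c.round(3),c.mean(0))
d=c[0]+c[3]-c[1]-c[2];d/=np.linalg.norm(d);print("hole",c.mean(0)+.045*d,c.mean(0)-.045*d)
for n,u,z in(("teal",(111,273),.15),("blue",(130,205),.15),("purple",(177,340),.15)):print(n,onplane(T,(100+u[0]/2.667-.5,120+u[1]/2.667-.5),[0,0,z],[0,0,1]).round(3))
s=bot.read_state();R=Ro.from_rotvec(s["tcp_rot"]).as_matrix();print(R.round(3),s["tool_pos"])
E
```

```text
(array([0.47221896, 0.32295413, 0.16359472]), np.float64(0.32383044765887803))
[0.47201744 0.32379285 0.165     ] [0.47419674 0.32229986 0.165     ]
base [0.47530196 0.32469977 0.075     ]
[[0.515 0.359 0.075]
 [0.505 0.193 0.075]
 [0.424 0.199 0.075]
 [0.437 0.364 0.075]] [0.47027304 0.27862571 0.075     ]
hole [0.47358362 0.32350376 0.075     ] [0.46696246 0.23374765 0.075     ]
teal [0.46  0.414 0.15 ]
blue [0.547 0.392 0.15 ]
purple [0.377 0.328 0.15 ]
[[ 0.946  0.323 -0.   ]
 [ 0.323 -0.946  0.   ]
 [-0.    -0.    -1.   ]] [ 0.21792556 -0.6388337   0.23126891]
```

```bash
python3 -m creep '[[0,0,0,0.82,1],[0,0,0,0.82,1],[0,0,0,0.82,1],[0,0,0,0.83,1],[1,-0.7,0,0,1],[1,-0.7,0,0,1],[1,-0.7,0,0,1],[1,-0.7,0,0,1],[1,-0.7,0,0,1],[0,-1,0,0,1],[0,-1,0,0,1],[0,-1,0,0,1],[0,-1,0,0,1],[0,-1,0,0,1],[0,-1,0,0,1],[0,-1,0,0,1],[0,-1,0,0,0.6],[0,-1,0,0,0.6],[0,-1,0,0,0.6],[0,-1,0,0,0.6]]'
```

```text
time: 3.6
tool_pos: [0.468, 0.0877, 0.2317]
tcp_rot: [-3.141, 0.0, -0.002]
wrist_force: [1.1, -0.6, 0.4]
width: 0.602
grip_force: 0.0
```

```bash
python3 -m creep '[[0.1,-1,0,0,0.6],[0,-1,0,0,0.6],[0,-1,0,0,0.6],[0,-0.7,0,0,0.6],[0,0,0,0,0.6],[0,0,0,0,0.6]]'; python3 - <<'E'
from h import *
p=bot.read_camera("wrist");cv2.imwrite("pics/w1.png",p["pixels"][...,::-1])
print(bot.read_state()["tool_pos"],p["vfov"]);print(proj(p,[[.473,.3235,.165],[.473,.3235,.075]]))
E
```

```text
time: 4.35
tool_pos: [0.473, 0.2707, 0.2312]
tcp_rot: [3.141, 0.0, -0.0]
wrist_force: [-0.3, 0.2, -0.0]
width: 0.598
grip_force: 0.0
[0.47307839 0.27031249 0.23121206] 67.673467609728
[[185.55329473 199.01849818]
 [204.3420943  170.55836719]]
```

View pics/w1.png

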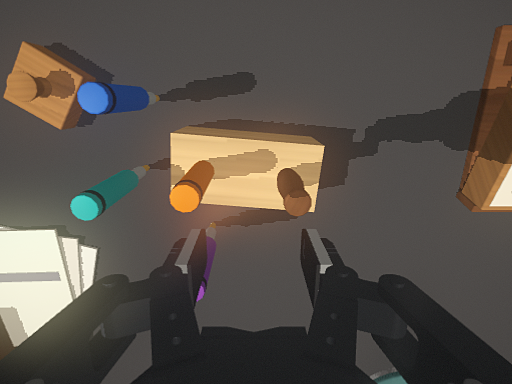

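The cap is at (185,197), and I predicted (186,199). The position holds, so I go over it and down.

```bash
python3 -m creep '[[0,-0.53,0,0,0.6],[0,-0.54,0,0,0.6],[0,0,0.6,0,0.6],[0,0,0.6,0,0.6],[0,0,0.6,0,0.6],[0,0,0.6,0,0.6],[0,0,0,0,0.6],[0,0,0,0,0.2],[0,0,0,0,0.2],[0,0,0,0,0],[0,0,0,0,0],[0,0,0,0,0],[0,0,0,0,0]]' 30
```

```text
time: 6.02
tool_pos: [0.4745, 0.3249, 0.1133]
tcp_rot: [-3.141, -0.0, -0.005]
wrist_force: [0.9, -3.3, 6.0]
width: 0.275
grip_force: 30.1
```

```bash
python3 -m creep '[[0,0,-0.28,0,0],[0,0,-0.28,0,0],[0,0,-0.28,0,0],[0,0,0,0,0],[-0.1,0,0,0,0],[-0.1,0,0,0,0],[-0.1,0,0,0,0],[-0.1,0,0,0,0],[-0.1,0,0,0,0],[-0.1,0,0,0,0],[0,0,0,0,0]]' 22; python3 - <<'E'
from h import *
S=bot.read_camera("scene");p=bot.read_camera("wrist");cv2.imwrite("pics/w2.png",np.hstack([cv2.resize(p["pixels"],(400,300)),cv2.resize(S["pixels"][145:220,330:430],(400,300),interpolation=2)])[...,::-1])
E
```

```text
time: 7.4
tool_pos: [0.4425, 0.3246, 0.1533]
tcp_rot: [3.141, 0.0, -0.001]
wrist_force: [3.2, -0.1, -1.0]
width: 0.274
grip_force: 29.8
```

View pics/w2.png

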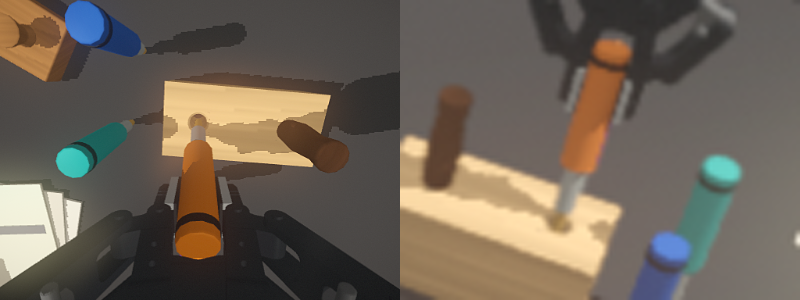

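The nose pivoted in the hole: the handle now leans towards the robot, with the tip at about (197,122) in the left panel. I lift clear of the gouge and carry it over to the block.

```bash
python3 -m creep '[[0,0,-0.3,0,0],[0,0,-0.5,0,0],[0,0,-0.6,0,0],[0,0,-0.6,0,0],[0,0,-0.4,0,0],[0.05,0.4,0,0,0],[0.1,0.8,0,0,0],[0.1,0.9,0,0,0],[0,1,0,0,0],[0,1,0,0,0],[0,1,0,0,0],[0,1,0,0,0],[0,1,0,0,0],[0,1,0,0,0],[0,0.9,0,0,0],[0,0.7,0.3,0,0],[0,0.5,0.4,0,0],[0,0,0.3,0,0],[0,0,0,0,0],[0,0,0,0,0]]' 40; cat > fit.py <<'E'
from h import *
from scipy.spatial.transform import Rotation as Ro
s=bot.read_state();TP=np.array(s["tool_pos"]);TR=Ro.from_rotvec(s["tcp_rot"]).as_matrix();print("tcp",TP.round(4),s["wrist_force"].round(2))
E
python3 - <<'E'
from fit import *
p=bot.read_camera("wrist");S=bot.read_camera("scene");T=bot.read_camera("top")
img=p["pixels"].copy();cv2.imwrite("pics/w3.png",cv2.resize(img,(800,600),interpolation=2)[...,::-1])
G=TP-TR[:,2]*.019
for th in(10,15,20):
    a=-np.array([np.sin(np.radians(th)),0,-np.cos(np.radians(th))])
    a=np.array([-np.sin(np.radians(th)),0,np.cos(np.radians(th))])
    pts=[G+a*(z-.057) for z in(.09,0,-.035,-.06)];print(th,pts[-1].round(4),(proj(p,pts)*800/512).round(1).tolist())
print("mark",proj(p,[[.4938,-.186,.0772]])*800/512)
E
```

```text
time: 10.0
tool_pos: [0.4555, -0.1847, 0.2234]
tcp_rot: [-3.141, -0.001, 0.0]
wrist_force: [-0.1, 0.4, -2.7]
width: 0.268
grip_force: 39.7
tcp [ 0.4555 -0.1847  0.2234] [-0.07  0.4  -2.69]
10 [ 0.4758 -0.1847  0.1272] [[397.2, 493.5], [396.6, 312.4], [396.5, 277.1], [396.4, 257.4]]
15 [ 0.4857 -0.1847  0.1294] [[397.2, 500.8], [396.6, 302.4], [396.5, 262.6], [396.5, 240.2]]
20 [ 0.4955 -0.1847  0.1325] [[397.2, 507.0], [396.7, 292.8], [396.6, 248.2], [396.5, 222.8]]
mark [[398.38330461 212.36333805]]
```

View pics/w3.png

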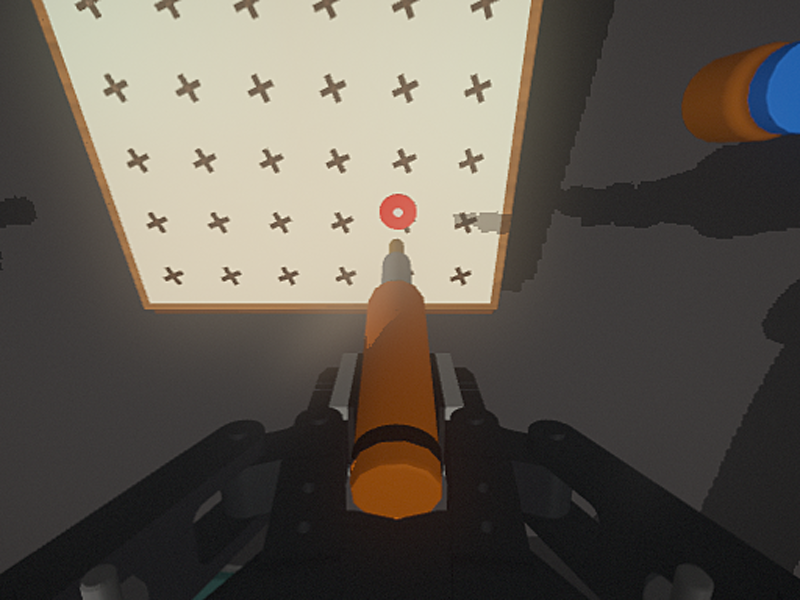

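The red dot is at (398,212), exactly as predicted. The brass tip is near (397,240) and the handle underside's rim near (397,281). I fit the tilt from this view next.

```bash
cat >> fit.py <<'E'
def circ(c,a,r):
    u=np.cross(a,[0,1,0.]);u/=np.linalg.norm(u);w=np.cross(a,u);t=np.linspace(0,2*np.pi,60)
    return c+r*(np.outer(np.cos(t),u)+np.outer(np.sin(t),w))
def model(v,G):  # tilt, side lean, slide, x/y offset
    th,ph,d,ox,oy=v;a=np.array([-np.sin(th),np.sin(ph),0]);a[2]=np.sqrt(1-a@a)
    return a,G+[ox,oy,0]+a*(d-.057)      # axis, origin
def hull(p,c,a,z0,z1,r):
    P=np.vstack([circ(c+a*z0,a,r),circ(c+a*z1,a,r)]);return cv2.convexHull(proj(p,P).astype(np.float32))[:,0]
E
python3 - <<'E'
from fit import *
p=bot.read_camera("wrist");im=p["pixels"]
h=cv2.cvtColor(im,cv2.COLOR_RGB2HSV)
for r in list(range(148,192))+list(range(270,336,2)):print(r,im[r,254].tolist(),end=' | ')
om=cv2.inRange(h,(5,190,90),(17,255,255));om[:, :215]=0;om[:,295:]=0;om[:165]=0
print();print("orange width rows",[(r,int(c.min()),int(c.max())) for r in range(178,335,8) if len(c:=np.flatnonzero(om[r]))])
G=TP-TR[:,2]*.019
for th in(11,13,15,17,19):
    a,o=model([np.radians(th),0,0,0,0],G)
    print(th,"handle rows",[round(float(x),1) for x in(hull(p,o,a,0,.09,.012)[:,1].min(),hull(p,o,a,0,.09,.012)[:,1].max())],"shank top",hull(p,o,a,-.035,0,.007)[:,1].min().round(1),"nose top",hull(p,o,a,-.06,-.035,.004)[:,1].min().round(1), "cap far rim",proj(p,circ(o+a*.09,a,.012))[:,1].min().round(1))
np.save("pics/w4.npy",im)
E
```

```text
tcp [ 0.4562 -0.1849  0.2243] [-0.1  -0.33 -1.4 ]
148 [221, 226, 202] | 149 [220, 213, 190] | 150 [219, 210, 187] | 151 [223, 214, 191] | 152 [204, 195, 174] | 153 [128, 106, 75] | 154 [139, 117, 89] | 155 [142, 121, 92] | 156 [143, 122, 93] | 157 [143, 121, 93] | 158 [142, 121, 93] | 159 [143, 122, 94] | 160 [141, 119, 90] | 161 [135, 123, 107] | 162 [135, 125, 113] | 163 [135, 125, 112] | 164 [136, 125, 112] | 165 [134, 123, 110] | 166 [133, 124, 110] | 167 [135, 125, 112] | 168 [134, 124, 110] | 169 [133, 123, 110] | 170 [133, 122, 109] | 171 [133, 123, 110] | 172 [132, 122, 110] | 173 [131, 121, 109] | 174 [131, 120, 107] | 175 [129, 120, 108] | 176 [130, 120, 107] | 177 [124, 115, 101] | 178 [124, 117, 105] | 179 [127, 107, 86] | 180 [148, 105, 76] | 181 [146, 105, 78] | 182 [145, 105, 76] | 183 [144, 104, 76] | 184 [144, 103, 75] | 185 [142, 102, 75] | 186 [141, 100, 71] | 187 [142, 99, 71] | 188 [141, 98, 69] | 189 [139, 96, 68] | 190 [140, 97, 69] | 191 [139, 96, 67] | 270 [118, 60, 14] | 272 [31, 20, 20] | 274 [35, 24, 21] | 276 [33, 19, 14] | 278 [34, 20, 15] | 280 [31, 20,
[... 493 characters left out ...]
22, 21] | 332 [75, 39, 22] | 334 [31, 24, 20] | 
orange width rows [(226, 254, 271), (234, 243, 275), (242, 235, 275), (250, 231, 276), (258, 230, 277), (266, 229, 278), (274, 228, 278), (282, 258, 258), (290, 231, 276), (298, 225, 281), (306, 225, 282), (314, 225, 282), (322, 227, 278), (330, 246, 263)]
11 handle rows [182.8, 336.3] shank top 167.4 nose top 158.4 cap far rim 295.1
13 handle rows [180.4, 337.1] shank top 163.7 nose top 154.0 cap far rim 298.2
15 handle rows [178.0, 337.7] shank top 160.0 nose top 149.5 cap far rim 301.2
17 handle rows [175.7, 338.2] shank top 156.4 nose top 145.1 cap far rim 304.1
19 handle rows [173.4, 338.6] shank top 152.7 nose top 140.7 cap far rim 306.9
```

```bash
cat >> fit.py <<'E'
def rows(p,v,G):
    a,o=model(v,G);H=hull(p,o,a,0,.09,.012)[:,1];C=proj(p,circ(o+a*.09,a,.012))[:,1]
    return np.array([hull(p,o,a,-.06,-.035,.004)[:,1].min(),hull(p,o,a,-.035,0,.007)[:,1].min(),H.min(),C.max(),C.min()])
def solve(p,obs,G,sig=(.002,.002)):
    f=lambda v:np.r_[rows(p,[v[0],0,v[1],v[2],0],G)-obs,v[1]/sig[0],v[2]/sig[1]]
    r=least_squares(f,[.25,0,0],x_scale=[.1,.01,.01]);return r.x,r.fun
E
python3 - <<'E'
from fit import *
pp=[]
for i in range(5):
    p=bot.read_camera("wrist");s=bot.read_state();pp.append(s["tool_pos"])
TP=np.mean(pp,0);print(TP.round(4));G=TP+[0,0,.019]
obs=np.array([152.5,160.5,178.7,331.5,297])
for o,sg in((obs,(.002,.002)),(obs,(.005,.005))):
    v,f=solve(p,o,G,sg);print(np.degrees(v[0]).round(2),v[1:].round(4),f.round(1));a,org=model([v[0],0,v[1],v[2],0],G);print("tip",(org-.06*a).round(4))
# top-camera red, scene refine: red in wrist
im=p["pixels"];h=cv2.cvtColor(im,cv2.COLOR_RGB2HSV);m=cv2.inRange(h,(0,90,90),(6,255,255))|cv2.inRange(h,(172,90,90),(180,255,255));m[:110]=0;m[150:]=0;m[:,:235]=0;m[:,275:]=0
H=cv2.convexHull(np.argwhere(m)[:,::-1].astype(np.int32));e=cv2.fitEllipse(H);print("red",e)
R=blockR(.0006);print("mark",onplane(p,e[0],[.5257,-.1295,.085],R[:,2]).round(4))
E
```

```text
tcp [ 0.4561 -0.185   0.2243] [ 0.64  0.18 -1.8 ]
[ 0.4559 -0.1852  0.2238]
14.05 [-0.0023 -0.0006] [-1.5  0.5 -0.6  1.8 -1.1 -1.2 -0.3]
tip [ 0.4843 -0.1852  0.1271]
14.15 [-0.003  -0.0013] [-1.3  0.8 -0.3  1.5 -1.  -0.6 -0.3]
tip [ 0.484  -0.1852  0.1265]
red ((253.4833221435547, 135.5507354736328), (22.22881507873535, 23.254833221435547), 90.40852355957031)
mark [ 0.4945 -0.1852  0.0766]
```

```bash
python3 -m creep '[[0.05,0,0.2,0,0],[0.05,0,0.3,0,0],[0.04,0,0.3,0,0],[0,0,0,0,0],[0,0,0,0,0]]' 40; python3 - <<'E'
from fit import *
p=bot.read_camera("wrist")
cv2.imwrite("pics/w5.png",cv2.resize(p["pixels"][110:210,190:320],(780,600),interpolation=2)[...,::-1])
G=TP+[0,0,.019];a,o=model([np.radians(14.1),0,-.0023,-.0006,0],G);tip=o-.06*a
k=lambda P:((proj(p,P)-[190,110]+.5)*6-.5).round(0).tolist()
R=blockR(0);M=np.array([.494,-.1855,.0768]);print("tip",tip.round(4),"rel block",(R.T@(tip-M)).round(4),k(tip),"far rim",k(circ(tip,a,.004)[[0,15,30,45]]),"mark",k(M))
E
```

```text
time: 11.08
tool_pos: [0.4625, -0.1854, 0.183]
tcp_rot: [-3.141, 0.0, 0.001]
wrist_force: [0.0, -0.4, -0.6]
width: 0.271
grip_force: 39.7
tcp [ 0.4625 -0.1854  0.183 ] [ 0.03 -0.36 -0.6 ]
tip [ 0.491  -0.1854  0.0863] rel block [-0.0005  0.0001  0.01  ] [[385.0, 274.0]] far rim [[385.0, 299.0], [413.0, 273.0], [383.0, 248.0], [357.0, 276.0]] mark [[385.0, 240.0]]
```

View pics/w5.png

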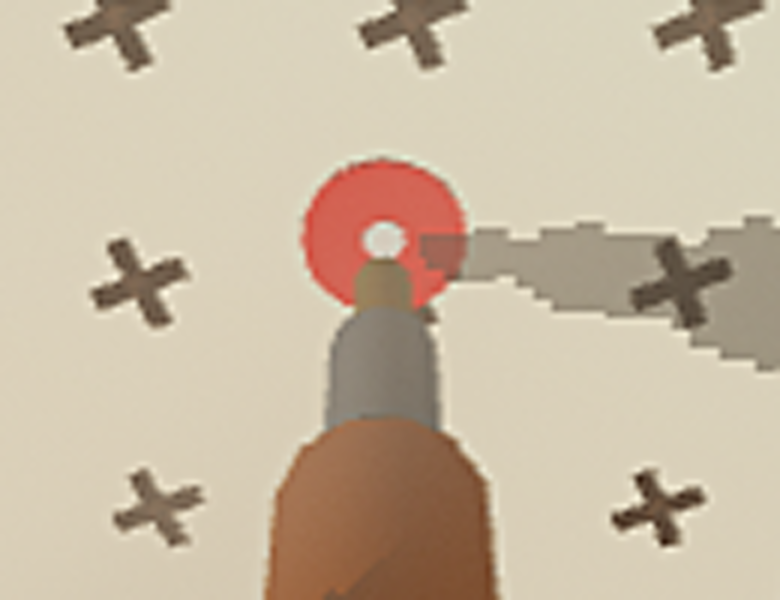

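The dot centre is at crop (384,239), matching the prediction. The nose's far rim is at y≈258, against 248 predicted, so the tip may sit about 1 mm low along the slope. I approach along the normal and settle this at contact.

```bash
python3 -m creep '[[0.02,0,0.08,0,0],[0.02,0,0.075,0,0],[0,0,0,0,0],[0,0,0,0,0]]' 40; for i in 1 2 3; do python3 -m creep '[[0.005,0,0.02,0,0],[0,0,0,0,0],[0,0,0,0,0]]'|grep -E 'pos|wrist'; done; python3 - <<'E'
from fit import *
ps=[];fs=[]
for i in range(4):
    p=bot.read_camera("wrist");s=bot.read_state();ps.append(s["tool_pos"]);fs.append(s["wrist_force"])
TP=np.mean(ps,0);print(TP.round(4),np.mean(fs,0).round(2))
cv2.imwrite("pics/w6.png",cv2.resize(p["pixels"][110:210,190:320],(780,600),interpolation=2)[...,::-1])
G=TP+[0,0,.019];R=blockR(0);M=np.array([.494,-.1855,.0768])
k=lambda P:((proj(p,P)-[190,110]+.5)*6-.5).round(0).tolist()
for th in(13,14,15):
    a,o=model([np.radians(th),0,-.0023,-.0006,0],G);tip=o-.06*a;print(th,(R.T@(tip-M)).round(4),k(tip),k(circ(tip,a,.004)[[0,30]]))
E
```

```text
time: 11.62
tool_pos: [0.4646, -0.1854, 0.1756]
tcp_rot: [-3.142, 0.0, 0.0]
wrist_force: [0.5, -0.2, -1.3]
width: 0.271
grip_force: 39.7
tool_pos: [0.4648, -0.1854, 0.1745]
wrist_force: [0.3, 0.1, -1.7]
tool_pos: [0.465, -0.1854, 0.1735]
wrist_force: [0.4, -1.2, -1.8]
tool_pos: [0.4653, -0.1853, 0.1725]
wrist_force: [-0.5, -0.2, -3.0]
tcp [ 0.4653 -0.1853  0.1725] [-0.5  -0.23 -2.99]
[ 0.4653 -0.1854  0.1725] [-0.21  0.06 -1.71]
13 [-0.0028  0.0001 -0.0008] [[384.0, 289.0]] [[384.0, 314.0], [383.0, 263.0]]
14 [-0.0007  0.0001 -0.0009] [[384.0, 275.0]] [[384.0, 301.0], [383.0, 249.0]]
15 [ 0.0014  0.0001 -0.0009] [[384.0, 262.0]] [[384.0, 287.0], [383.0, 236.0]]
```

View pics/w6.png

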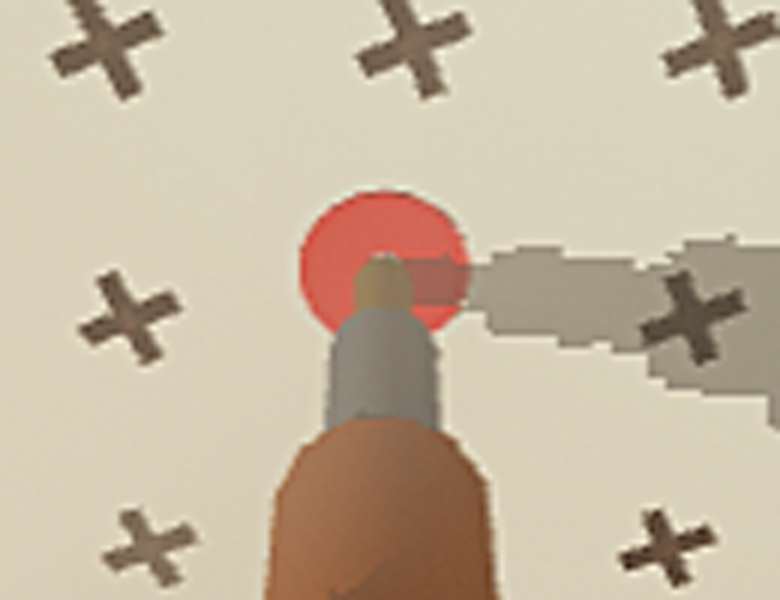

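The shadow now meets the tip, so contact is close. The dot centre is near y≈272 and the nose-tip centre near y≈281, about 1 mm too low on the slope. I shift it up the slope a little, then press in 1 mm steps.

```bash
python3 -m creep '[[0.02,0,-0.005,0,0],[0,0,0,0,0]]' 60|grep -E 'pos|wrist'; for i in 1 2 3 4; do python3 -m creep '[[0.005,0,0.02,0,0],[0,0,0,0,0],[0,0,0,0,0]]'|grep -E 'pos'; python3 - <<'E'
from h import *
f=[]
for i in range(6): bot.read_camera("wrist"); f.append(bot.read_state()["wrist_force"])
print(np.mean(f,0).round(2))
E
done
```

```text
tool_pos: [0.4664, -0.1854, 0.1729]
wrist_force: [-0.0, 1.1, -1.7]
tool_pos: [0.4666, -0.1854, 0.1718]
[-0.1   0.2  -1.54]
tool_pos: [0.4669, -0.1854, 0.1709]
[-0.42  0.13 -0.05]
tool_pos: [0.4671, -0.1854, 0.1698]
[-0.88 -0.42  0.59]
tool_pos: [0.4673, -0.1854, 0.1688]
[-0.48  0.19  1.05]
```

```bash
python3 -m creep '[[0.005,0,0.02,0,0],[0,0,0,0,0],[0.005,0,0.02,0,0],[0,0,0,0,0],[0,0,0,0,0]]'|grep -E 'pos'; python3 - <<'E'
from h import *
f=[]
for i in range(8): p=bot.read_camera("wrist"); f.append(bot.read_state()["wrist_force"])
print(np.mean(f,0).round(2))
cv2.imwrite("pics/w7.png",cv2.resize(p["pixels"][110:210,190:320],(780,600),interpolation=2)[...,::-1])
k=lambda P:((proj(p,P)-[190,110]+.5)*6-.5).round(0).tolist()
M=np.array([.494,-.1855,.0768]);n=blockR(0)[:,2];print(k(M)); 
t=np.linspace(0,6.28,60);R=blockR(0)
for r in(.004,.012):
    e=np.array(k(M+r*(np.outer(np.cos(t),R[:,0])+np.outer(np.sin(t),R[:,1]))));print(r,e.min(0),e.max(0))
E
```

```text
tool_pos: [0.4678, -0.1854, 0.1668]
[-0.49  0.1   2.21]
[[385.0, 300.0]]
0.004 [356. 274.] [414. 325.]
0.012 [298. 220.] [472. 375.]
```

View pics/w7.png

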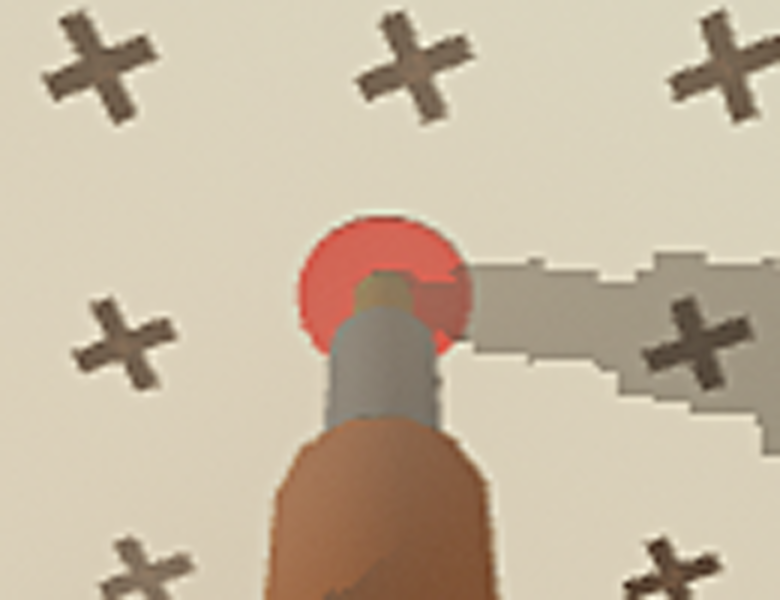

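The brass rim's top is at y≈270. An 8 mm disc centred on the dot (centre y≈296) would show its top at exactly 270, so the tip is centred. I press the rest of the way.

```bash
python3 -m creep '[[0.005,0,0.02,0,0],[0,0,0,0,0],[0.005,0,0.02,0,0],[0,0,0,0,0],[0,0,0,0,0],[0,0,0,0,0]]'|grep -E 'pos'; python3 - <<'E'
from fit import *
f=[];ps=[]
for i in range(12): p=bot.read_camera("wrist"); s=bot.read_state();f.append(s["wrist_force"]);ps.append(s["tool_pos"])
print(np.mean(f,0).round(2),np.mean(ps,0).round(4),s["time"])
cv2.imwrite("pics/w8.png",cv2.resize(p["pixels"][110:210,190:320],(780,600),interpolation=2)[...,::-1])
im=p["pixels"]
for r in list(range(150,190))+list(range(294,300)):print(r,im[r,254].tolist(),end='|')
G=np.mean(ps,0)+[0,0,.019]
for th in(13,14,15):print(th,rows(p,[np.radians(th),0,-.0023,-.0006,0],G).round(1))
E
```

```text
tool_pos: [0.4683, -0.1854, 0.1648]
tcp [ 0.4683 -0.1854  0.1648] [-1.38 -0.27  2.4 ]
[-1.11 -0.02  3.16] [ 0.4683 -0.1854  0.1648] 18.275
150 [211, 104, 88]|151 [210, 103, 87]|152 [210, 103, 86]|153 [210, 104, 88]|154 [211, 102, 86]|155 [221, 102, 87]|156 [134, 113, 91]|157 [137, 121, 92]|158 [140, 120, 92]|159 [140, 118, 89]|160 [138, 116, 86]|161 [134, 122, 105]|162 [134, 125, 113]|163 [133, 123, 110]|164 [132, 122, 108]|165 [133, 124, 109]|166 [132, 123, 110]|167 [134, 123, 110]|168 [131, 122, 108]|169 [133, 122, 109]|170 [131, 122, 108]|171 [132, 123, 109]|172 [132, 120, 108]|173 [131, 121, 109]|174 [129, 119, 107]|175 [130, 120, 107]|176 [131, 120, 107]|177 [130, 120, 107]|178 [124, 116, 105]|179 [130, 109, 87]|180 [148, 104, 74]|181 [146, 106, 79]|182 [144, 105, 77]|183 [145, 106, 78]|184 [143, 104, 76]|185 [143, 103, 76]|186 [144, 103, 76]|187 [143, 102, 75]|188 [142, 100, 73]|189 [143, 103, 76]|294 [114, 58, 13]|295 [115, 58, 9]|296 [119, 61, 18]|297 [144, 76, 15]|298 [149, 81, 20]|299 [147, 78, 22]|13 [153.4 163.  179.5 333.  294.6]
14 [151.1 161.1 178.2 333.3 296. ]
15 [148.9 159.3 177.  333.5 297.4]
```

The spring force is about 4.9 N along the normal, which puts the nose about 7 mm in. The tilt is unchanged and the arm is steady, so I hand it in.

```bash
python3 -c "
from workcell import bot
print(bot.finish_job())"
```

```text
the job is handed in; nothing more can be done
None
```

The job is handed in with the orange punch held on the centre of the red dot, its axis about 14° from vertical against the face's 15° (good to about 1°), pressed with about 5 N so the nose is roughly half way in.

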